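# Set the plate shaker to its fourth click and start it

### The arm

A 6-joint arm with a two-finger parallel gripper is mounted at the origin on a cart in front of the work surface, level with it; the furniture and walls round the work are solid. World frame = base frame: x ahead of the robot, y to its left, z up, the work surface at z = 0. Lengths are in m, angles in rad, forces in N, time in s.
With the tool pointing down it reaches from about 0.35 to 0.775 m from the base axis. Payload 5.5 kg.
Tool frame: the origin (TCP) lies at the very end of the fingers, on their centre line; the grasp point (between the pads) lies 19 mm behind it; y points along the fingers, z is the direction in which the jaws open and shut, and the axes are right-handed (so a half turn about y gives the same grasp; the last joint's range is limited). The gripper opens to 85 mm and grips with 20 to 120 N. Pads are 22 mm wide; open, the fingers measure 114 mm over their backs; the gripper's body (76 mm by 85 mm) begins 54 mm behind the grasp point. The pads swing forward as they close: fully open they stand 13 mm farther back than shut.
Start: joints at [-1.276, 0.313, 0.046, 1.304, 0, 1.431], TCP at [0.242, -0.522, 0.231] pointing down, gripper open.
Joint ranges: [-2.76, 2.76], [-0.86, 1.69], [-1.03, 1.26], [-2.2, 2.34], [-1.47, 1.5], [-3.14, 3.14]. Speed limits (rad/s): [2.57, 2.57, 3.14, 3.14, 3.14, 3.14].

### API

Orientations are given as a unit quaternion [w, x, y, z].
In Python, from workcell import env gives the robot as it stands.
- The arm moves only by the shell command python3 -m inch 'ROWS' [OPENING] [FORCE]. ROWS is JSON, a list that holds one entry, the list of rows, each a list of 4 numbers: the shift along the tool's x, y, z in mm, then the turn about the tool's y in degrees. In form: [[[tx, ty, tz, spin], ...]]. A call has 1 to 10 rows; each row is the pose to reach, as a shift and turn from the pose commanded when the call began, along the tool's axes at that moment; what a row does not reach only later rows make up. A row lasts 1/10 s, in which the tool goes at most 50 mm and 8.59 degrees, less where a joint would pass 70% of its speed; a pose out of reach is approached as far as the arm can. A call with a gripper value outside its range is refused whole. OPENING is the finger opening in mm, from 0 to 85.4, set as the call begins (- or left out, the last holds). The fingers move at their own pace and stop on an object; FORCE is the grip in N (left out, the last holds). Time passes only in rows, so rows that repeat a pose let the fingers close. It gives the time, the measured TCP pose, the force and the opening at its end, in the units of the state.
- env.get_state(): the state, without advancing time (a new reading comes with each control period).
- env.read_camera(name): name is "scene" or "top" or "wrist"; returns the picture (400x640x3 uint8, blue, green, red); there is no depth.
- env.camera_model(name): a dict with "fx", "fy", "cx", "cy" (pixels), "R" (3x3) and "t" (3): a world point X has camera coordinates R X + t; the wrist camera has in their place "mount" (4x4, takes a point from camera to tool coordinates, whose origin is the TCP and whose axes are the tool frame's). Camera axes: x right, y down, z forward; pixel columns grow to the right and rows downward; lengths in m; the calibration is good to about 2 mm. A picture is of the moment at which its call begins: read the wrist's pose just before it. camera_model takes no time and is no camera call.
- env.hand_in(): hands the job in, once; it reports no verdict.
The state is a dict: "clock": time; "joint_pos": joint angles; "qvel": joint speeds; "tau": joint torques, N m; "tcp_pos": TCP position; "orientation": TCP orientation; "wrist_force": force on the tool from outside, world axes, zero at the start; "ft_torque": the same for the moment, N m; "finger_gap": finger opening in m.
Only numpy, scipy, OpenCV 4.12 (cv2) and the standard library are available. Lean on these libraries where they do the work, as an engineer would, in place of code of your own. Each camera call takes 0.05 s, during which the arm holds its last target.

### The job

Set the plate shaker's speed and start it. Turn its round knob anticlockwise gently, without forcing it, until it is at its end stop, then turn it clockwise by exactly four clicks, counting them by feel, and let go so that it rests in the fourth click. Only then press the start button fully down and let it come up again; do not disturb the plate on the shaker or the bottle and pipette beside it.

Things in the scene. Friction and masses are not known exactly. Their poses are not given: they have to be found in the camera images.
- knob_center (a point): Centre of the round black fluted knob, half-way up, on its upright axis. Knob 45 mm across and 28 mm high, its underside 3 mm over the shaker's top (1 mm over an aluminium ring 58 mm across). It has no pointer or scale: grip it across any diameter. The point and its axes are fixed to the shaker, so they do not show how far the knob is turned.
- start_top (a point): Centre of the top face of the round grey start button, 24 mm across, in a black collar 40 mm across on the shaker's top; the button stands 12 mm over the shaker's top and is pressed straight down. 85 mm from the knob's axis, toward the shaker's front.
- start (a joint): Travel of the start button in m: 0 up, 0.006 fully down. A spring brings it up; it takes about 5 N to hold it fully down.
- shaker: White plate shaker, 190 x 310 x 56 mm, fixed to the desk. Origin under its centre; x to its back, y left, z up. Knob clicks: uneven, 20 to 35 degrees apart. Turned from one to the next, the knob resists (0.2 to 0.3 N m), then pulls ahead as much; let go, it springs into the nearer. Seven resting places, the first at the anticlockwise end stop (springy, 5 N m/rad; over 0.8 N m is forcing it). Start unknown.
- plate: White well plate, 85 x 128 x 14 mm, loose on the shaker's aluminium platform (left of the knob), underside at 70 mm over the desk, top at 84 mm. Origin under its centre. Leave it alone.
- bottle: Small reagent bottle with screw cap, 46 mm across, 85 mm high, standing right of the shaker. Origin under its centre. Leave it alone.
- pipette: Pipette lying on the desk left of the shaker, 37 x 237 x 29 mm. Origin under its centre, long axis along its y. Leave it alone.

How it is judged:
On the way, in this order (a step that is already met when the one before it is completed fails the run):
1. the knob is back at its end stop (its first resting place) (horizontal distance between roll and notch0 below 0.004 m), for 0.1 s.
2. the knob rests in the fourth click from the stop, let go of (horizontal distance between roll and notch4 below 0.004 m and contact force between dial_c0 and the fingers below 0.1 N), for 0.2 s.
3. the start button is pressed fully down (value of joint start above 0.005 m), for 0.05 s.
At the end, for the whole second after the job is handed in: The knob rests in the fourth click clockwise from its end stop (within 4 mm at the detent, about 6 degrees), the start button has been pressed and is up again (under 1 mm down), the plate is within 10 mm and the bottle and pipette within 20 mm of where they were (horizontal distance between roll and notch4 below 0.004 m and value of joint start below 0.001 m and distance of plate from where it was at the start of the episode below 0.01 m and distance of each of bottle, pipette from where it was at the start of the episode below 0.02 m); the robot touches nothing.
It fails at once if the knob is forced against its end stop (over 24 N on the stop, which is 0.72 N m on the knob besides the click torque) (contact force between stop_c0 and lug above 24 N).
It fails at once if the start button is pressed (over 3 mm) while the knob is not in the fourth click (value of joint start above 0.003 m and horizontal distance between roll and notch4 above 0.006 m).
It fails at once if the plate on the shaker is moved over 10 mm (distance of plate from where it was at the start of the episode above 0.01 m).
It fails at once if the bottle is moved over 20 mm (distance of bottle from where it was at the start of the episode above 0.02 m).
It fails at once if the pipette is moved over 20 mm (distance of pipette from where it was at the start of the episode above 0.02 m).
It also fails if it takes over 72 s, if anything falls off the work surface, if the arm or the gripper's body presses on something with over 40 N, if the wrist force passes 120 N, or if a joint passes its speed limit or range.

## Working session

There is one attempt and no reset: what is moved stays moved. The work goes in short steps, Python scripts to look and compute and a shell command to move; the robot and the scene stay as the last step left them, time stands still between calls to the robot, and variables do not carry over. Pictures are saved under pics/ and viewed, and the job is handed in when it is done.

```bash
ls; mkdir -p pics; python3 - <<'E'
from workcell import env
import cv2
print(env.get_state())
for n in ("scene","top"):
    cv2.imwrite(f"pics/{n}0.png",env.read_camera(n)); print(n,env.camera_model(n))
print(env.camera_model("wrist"))
E
```

```text
pics
{'clock': 0.0, 'joint_pos': array([-1.27561805e+00,  3.13997147e-01,  4.49600127e-02,  1.30360729e+00,
       -1.99011127e-05,  1.43121594e+00]), 'qvel': array([ 0.00015558, -0.00039807, -0.00132072,  0.00027523,  0.00046477,
       -0.00053794]), 'tau': array([ 1.67680259e-04, -4.80633831e+01,  2.98529005e+01,  1.94834545e-02,
       -2.43677805e-04,  7.69909150e-07]), 'tcp_pos': array([ 0.24202712, -0.52100399,  0.23040298]), 'orientation': array([ 0.15244483, -0.15256043,  0.69111631, -0.68981456]), 'wrist_force': array([ 0.06169209, -0.04526544, -0.37680878]), 'ft_torque': array([ 0.01163892,  0.01330644, -0.02560285]), 'finger_gap': 0.08542093508994342}
scene {'fx': 448.4994191113963, 'fy': 448.4994191113963, 'cx': 320.19692822257434, 'cy': 198.60103590535724, 'R': array([[-0.85212417, -0.52327081,  0.0084887 ],
       [-0.27386915,  0.43204492, -0.85926298],
       [ 0.44595974, -0.73452355, -0.51146365]]), 't': array([0.46144031, 0.1796973 , 0.9290131 ])}
top {'fx': 491.6287950362701, 'fy': 491.6287950362701, 'cx': 317.8799700709474, 'cy': 196.22996983410633, 'R': array([[ 0.02292822, -0.99973221, -0.00313166],
       [-0.99347732, -0.02243455, -0.11180118],
       [ 0.11170098,  0.00567463, -0.99372566]]), 't': array([0.03609051, 0.52685894, 1.1789854 ])}
{'fx': 302.4802879434626, 'fy': 302.4802879434626, 'cx': 320.0602901013614, 'cy': 195.27051809314537, 'mount': array([[-1.11890778e-03,  9.56627622e-01,  2.91311416e-01,
        -7.59717562e-02],
       [-7.02050662e-05, -2.91311673e-01,  9.56628196e-01,
        -1.43700457e-01],
       [ 9.99999372e-01,  1.04992720e-03,  3.93111004e-04,
        -5.89502729e-04],
       [ 0.00000000e+00,  0.00000000e+00,  0.00000000e+00,
         1.00000000e+00]])}
```

View pics/scene0.png

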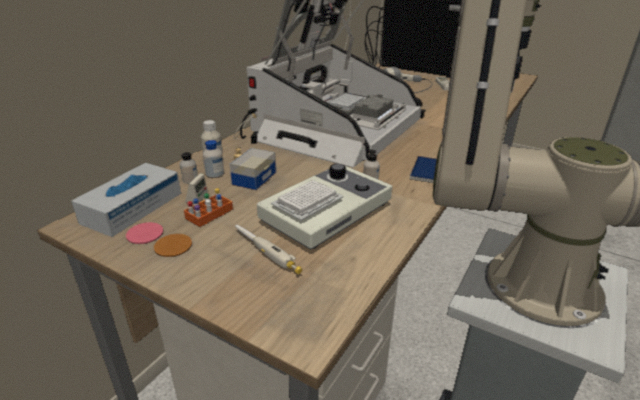

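View pics/top0.png

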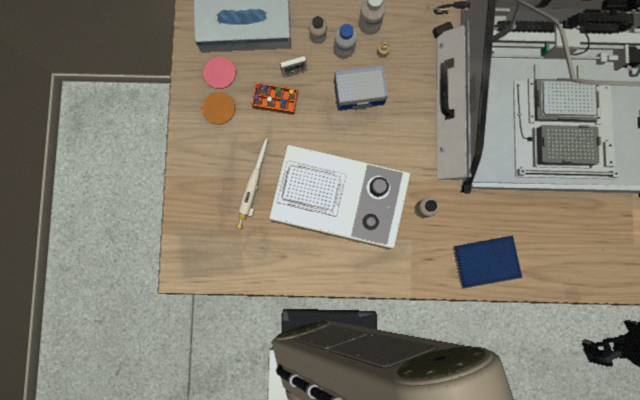

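The top view shows the shaker at (340,197), its knob at (379,187), the start button at (371,222) and the bottle at (428,207). In the scene view the knob is at (337,172) and the button at about (362,187). Next I'll zoom in for exact pixels.

```bash
python3 - <<'E'
import cv2,numpy as np
a=cv2.imread("pics/top0.png")[140:255,260:450]; b=cv2.imread("pics/scene0.png")[150:240,250:400]
cv2.imwrite("pics/zt.png",cv2.resize(a,None,fx=4,fy=4,interpolation=cv2.INTER_CUBIC))
cv2.imwrite("pics/zs.png",cv2.resize(b,None,fx=5,fy=5,interpolation=cv2.INTER_CUBIC))
E
```

```text
(no output)
```

View pics/zt.png

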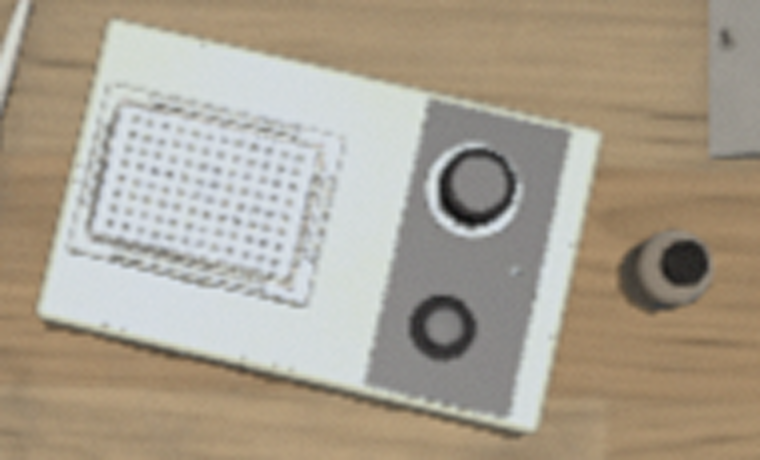

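View pics/zs.png

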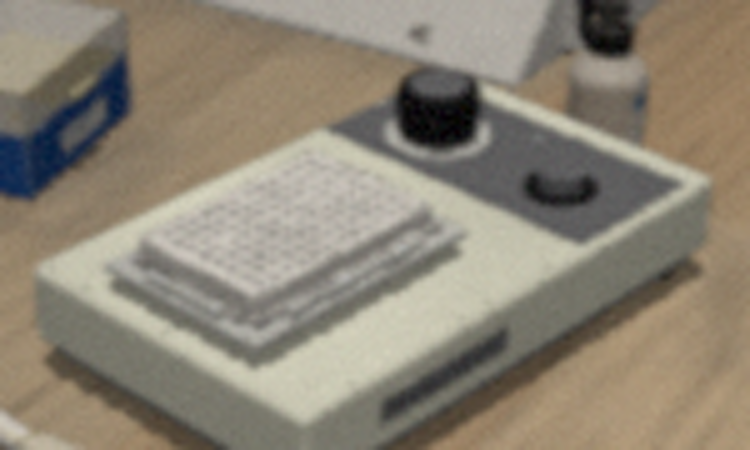

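```bash
cat > h.py <<'E'
import numpy as np,cv2
from workcell import env
from scipy.spatial.transform import Rotation as Ro
def rayfix(n,px):
    m=env.camera_model(n);R,t=m['R'],m['t']
    d=R.T@np.array([(px[0]-m['cx'])/m['fx'],(px[1]-m['cy'])/m['fy'],1]); return -R.T@t,d/np.linalg.norm(d)
def pose(s): 
    q=s['orientation'];return Ro.from_quat([q[1],q[2],q[3],q[0]]).as_matrix(),np.array(s['tcp_pos'])
def raywrist(px,P):
    m=env.camera_model('wrist');M=m['mount'];R,p=P
    d=R@M[:3,:3]@np.array([(px[0]-m['cx'])/m['fx'],(px[1]-m['cy'])/m['fy'],1]);return R@M[:3,3]+p,d/np.linalg.norm(d)
def plane(r,z): o,d=r; return o+d*(z-o[2])/d[2]
def tri(rays):
    A=sum(np.eye(3)-np.outer(d,d) for o,d in rays);b=sum((np.eye(3)-np.outer(d,d))@o for o,d in rays)
    X=np.linalg.solve(A,b);return X,[np.linalg.norm((np.eye(3)-np.outer(d,d))@(X-o)) for o,d in rays]
E
python3 - <<'E'
from h import *
np.set_printoptions(precision=4,suppress=True)
f=lambda x,y,x0,y0,k:(x0+(x+.5)/k-.5,y0+(y+.5)/k-.5)
kt=f(480,186,260,140,4);ks=f(439,88,250,150,5)
bt=f(442,327,260,140,4);bs=f(562,180,250,150,5)
for a,b,z in((kt,ks,.087),(bt,bs,.068)):
    print(tri([rayfix('top',a),rayfix('scene',b)]),plane(rayfix('top',a),z),plane(rayfix('scene',b),z))
print('ring',plane(rayfix('top',f(474,190,260,140,4)),.058))
# panel corners
for p in((430,100),(570,128),(512,417),(367,384),(110,20),(600,130),(538,430),(40,315)): print(p,plane(rayfix('top',f(*p,260,140,4)),.056))
print('bottle',plane(rayfix('top',f(684,263,260,140,4)),.085))
R,p=pose(env.get_state());print(R)
E
```

```text
(array([ 0.5473, -0.0967,  0.0839]), [np.float64(0.00033389521270528434), np.float64(0.00033389521270525636)]) [ 0.5466 -0.0965  0.087 ] [ 0.5446 -0.0912  0.087 ]
(array([ 0.4641, -0.0782,  0.0612]), [np.float64(0.0009415129104324972), np.float64(0.0009415129104325289)]) [ 0.4645 -0.0771  0.068 ] [ 0.458  -0.0674  0.068 ]
ring [ 0.548  -0.0964  0.058 ]
(430, 100) [ 0.6026 -0.0695  0.056 ]
(570, 128) [ 0.5873 -0.1542  0.056 ]
(512, 417) [ 0.4127 -0.1205  0.056 ]
(367, 384) [ 0.4303 -0.034   0.056 ]
(110, 20) [0.6476 0.1256 0.056 ]
(600, 130) [ 0.5865 -0.1724  0.056 ]
(538, 430) [ 0.4054 -0.1359  0.056 ]
(40, 315) [0.467  0.1621 0.056 ]
bottle [ 0.5041 -0.2163  0.085 ]
[[-0.907  -0.0004  0.4212]
 [-0.4212  0.0015 -0.907 ]
 [-0.0003 -1.     -0.0015]]
```

```bash
python3 -m inch '[[[-45,0,-25,0],[-90,0,-50,0],[-135,0,-75,0],[-180,0,-100,0],[-225,0,-125,0],[-270,0,-150,0],[-315,0,-175,0],[-360,0,-200,0],[-405,0,-227,0],[-420,0,-240,0]]]' 85; python3 - <<'E'
from h import *
P=pose(env.get_state());cv2.imwrite("pics/w1.png",env.read_camera('wrist'))
print(P,env.get_state()['joint_pos'],env.get_state()['clock'])
np.savez('w1.npz',R=P[0],p=P[1])
E
```

```text
clock: 1.1
tcp_pos: [0.5233, -0.1242, 0.2308]
orientation: [0.153, -0.153, 0.69, -0.69]
wrist_force: [1.5, -0.1, -0.8]
finger_gap: 0.0849
(array([[-9.06092938e-01, -1.56389757e-04,  4.23078673e-01],
       [-4.23078696e-01,  5.08184291e-04, -9.06092798e-01],
       [-7.32983034e-05, -9.99999859e-01, -5.26627372e-04]]), array([ 0.52329388, -0.12420516,  0.23082336])) [-0.37737138  0.24196241 -0.05118813  1.27796695  0.00322104  2.32405686] 1.15
```

View pics/w1.png

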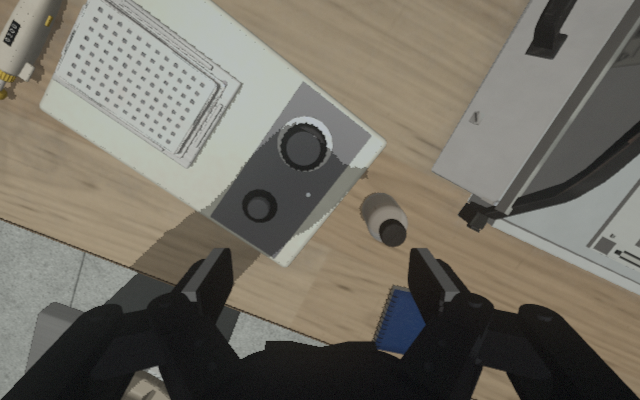

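The wrist view shows the knob top at about (305,146), the button at (260,206), and the bottle at (388,225). I'll fit circles to get the centres.

```bash
python3 - <<'E'
from h import *
np.set_printoptions(precision=4,suppress=True)
a=cv2.imread("pics/w1.png")
cv2.imwrite("pics/zw1.png",cv2.resize(a[105:245,220:380],None,fx=4,fy=4,interpolation=cv2.INTER_CUBIC))
d=np.load('w1.npz');P=(d['R'],d['p'])
for px,z in(((305.5,146),.087),((260,206),.068)):
    X=plane(raywrist(px,P),z);print(X)
E
```

```text
[ 0.5509 -0.0954  0.087 ]
[ 0.4692 -0.0779  0.068 ]
```

View pics/zw1.png

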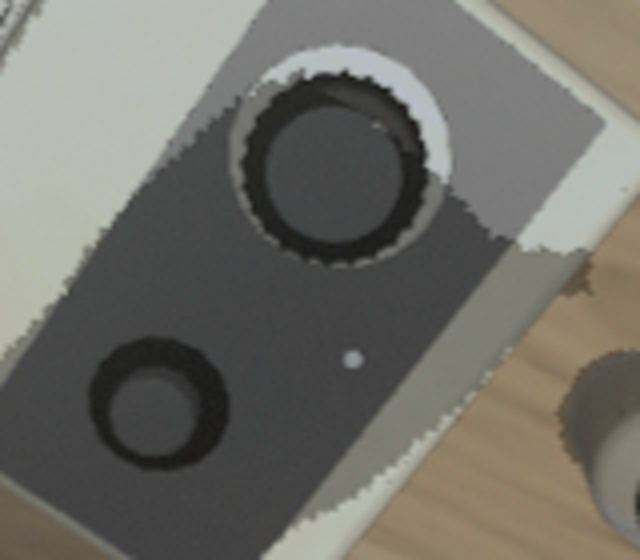

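```bash
python3 - <<'E'
from h import *
np.set_printoptions(precision=4,suppress=True)
d=np.load('w1.npz');P=(d['R'],d['p'])
f=lambda x,y:(220+(x+.5)/4-.5,105+(y+.5)/4-.5)
kw,bw=f(334,175),f(154,413)
for px,z in((kw,.087),(bw,.068),(f(340,155),.058),(f(160,403),.0565)):
    print(plane(raywrist(px,P),z))
g=lambda x,y:(260+(x+.5)/4-.5,140+(y+.5)/4-.5)
s=lambda x,y:(250+(x+.5)/5-.5,150+(y+.5)/5-.5)
print(tri([rayfix('top',g(480,186)),raywrist(kw,P),rayfix('scene',s(439,88))]))
print(tri([rayfix('top',g(442,327)),raywrist(bw,P),rayfix('scene',s(562,180))]))
t=np.array([.5485,-.0962,.2]);print((P[0].T@(t-P[1]))*1000)
E
```

```text
[ 0.5479 -0.0943  0.087 ]
[ 0.4663 -0.0769  0.068 ]
[ 0.5488 -0.0939  0.058 ]
[ 0.4651 -0.0767  0.0565]
(array([ 0.5471, -0.0956,  0.0845]), [np.float64(0.0012287326237174425), np.float64(0.0012747830062590827), np.float64(0.00010592327676574972)])
(array([ 0.4639, -0.0773,  0.0618]), [np.float64(0.0011104256732933052), np.float64(0.0007479045766273231), np.float64(0.0010945358052857654)])
[-34.6852  30.8336 -14.6949]
```

```bash
python3 -m inch '[[[-15,10,-7,0],[-35,50,-16,0],[-35,80,-16,0],[-35,80,-16,0],[-35,80,-16,0]]]' 85; python3 - <<'E'
from h import *
P=pose(env.get_state());a=env.read_camera('wrist');cv2.imwrite("pics/w2.png",a)
print(P,env.get_state()['wrist_force'],env.get_state()['ft_torque'])
np.savez('w2.npz',R=P[0],p=P[1])
E
```

```text
clock: 1.65
tcp_pos: [0.5463, -0.098, 0.1508]
orientation: [0.151, -0.153, 0.691, -0.69]
wrist_force: [0.4, -1.4, -0.4]
finger_gap: 0.0847
(array([[-9.07376118e-01, -2.18886263e-03,  4.20313918e-01],
       [-4.20315850e-01,  4.91429117e-04, -9.07377730e-01],
       [ 1.77957071e-03, -9.99997484e-01, -1.36592470e-03]]), array([ 0.54626967, -0.09803622,  0.15076975])) [-0.09524471 -0.28389037  1.25765616] [-0.06091158 -0.04168183  0.0145309 ]
```

View pics/w2.png

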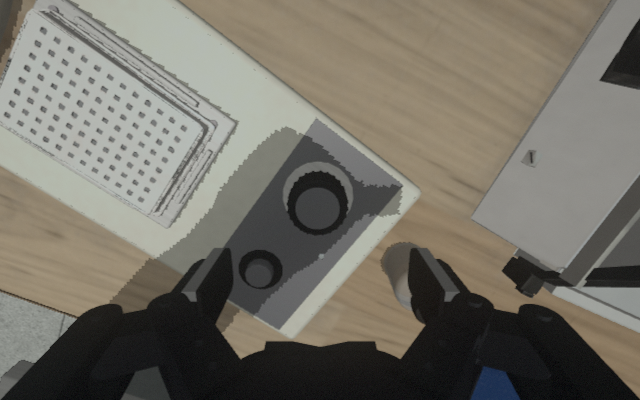

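```bash
python3 - <<'E'
from h import *
a=cv2.imread("pics/w2.png")
cv2.imwrite("pics/zw2.png",cv2.resize(a[155:295,225:385],None,fx=4,fy=4,interpolation=cv2.INTER_CUBIC))
E
```

```text
(no output)
```

View pics/zw2.png

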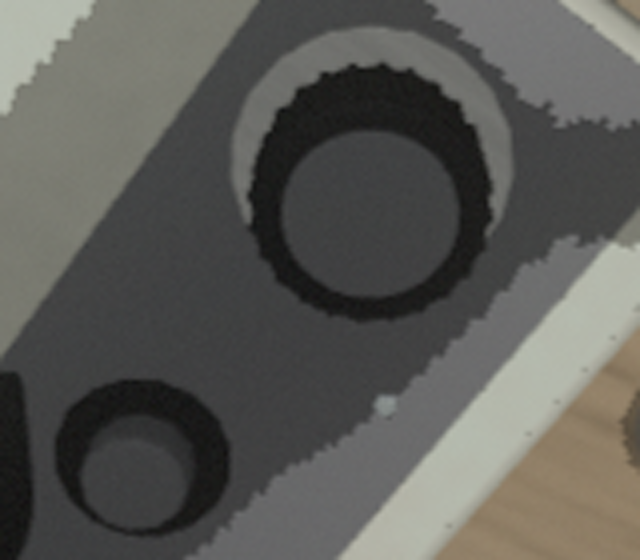

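```bash
python3 - <<'E'
from h import *
np.set_printoptions(precision=4,suppress=True)
d=np.load('w1.npz');P=(d['R'],d['p']);d=np.load('w2.npz');Q=(d['R'],d['p'])
f=lambda x,y:(220+(x+.5)/4-.5,105+(y+.5)/4-.5)
e=lambda x,y:(225+(x+.5)/4-.5,155+(y+.5)/4-.5)
g=lambda x,y:(260+(x+.5)/4-.5,140+(y+.5)/4-.5)
s=lambda x,y:(250+(x+.5)/5-.5,150+(y+.5)/5-.5)
kw,bw=f(334,175),f(154,413);k2,b2=e(370,214),e(135,487)
print(plane(raywrist(k2,Q),.087),plane(raywrist(b2,Q),.068))
print(tri([rayfix('top',g(480,186)),raywrist(kw,P),raywrist(k2,Q),rayfix('scene',s(439,88))]))
print(tri([raywrist(kw,P),raywrist(k2,Q)]),tri([raywrist(bw,P),raywrist(b2,Q)]))
print(tri([rayfix('top',g(442,327)),raywrist(bw,P),raywrist(b2,Q),rayfix('scene',s(562,180))]))
t=np.array([.5475,-.095,.064]);print((Q[0].T@(t-Q[1]))*1000)
E
```

```text
[ 0.5478 -0.0943  0.087 ] [ 0.4644 -0.0774  0.068 ]
(array([ 0.5471, -0.0953,  0.0846]), [np.float64(0.0014894867870324402), np.float64(0.0010384725273383552), np.float64(0.0006119285692609286), np.float64(0.0001685451217443935)])
(array([ 0.5479, -0.0943,  0.0875]), [np.float64(2.3326115696694958e-05), np.float64(2.3326115696670075e-05)]) (array([ 0.4692, -0.0771,  0.075 ]), [np.float64(0.00010472682453519038), np.float64(0.00010472682453519785)])
(array([ 0.4633, -0.0772,  0.063 ]), [np.float64(0.0015626861440616745), np.float64(0.0010548798370567417), np.float64(0.0019058007901291607), np.float64(0.0011888035388093925)])
[-2.547  86.7683 -2.1194]
```

```bash
cat > t.py <<'E'
import sys
from h import *
s=env.get_state();R,p=pose(s)
yaw=np.degrees(np.arctan2(R[1,2],R[0,2]))
tz=s['ft_torque'][2]
print("t%.2f yaw %.2f p %s F %s Tz %.3f M %s q6 %.2f gap %.1f"%(s['clock'],yaw,np.round(p*1000,1),np.round(s['wrist_force'],1),tz,np.round(s['ft_torque'],2)[:2],s['joint_pos'][5],s['finger_gap']*1000))
if len(sys.argv)>1 and abs(tz)>float(sys.argv[1]): sys.exit(1)
E
python3 -m inch '[[[0,30,0,0],[0,40,0,0],[0,40,0,0],[0,40,0,0]]]' >/dev/null; python3 t.py
```

```text
t2.10 yaw -65.12 p [547.5 -98.2 112.5] F [0.7 1.5 0.7] Tz 0.002 M [-0.   -0.03] q6 2.39 gap 85.0
```

```bash
python3 -m inch '[[[-2,10,-3,0],[-2,25,-3,0],[-2,40,-3,0],[-2,49,-3,0],[-2,49,-3,0],[-2,49,-3,0]]]' >/dev/null; python3 t.py; python3 -m inch '[[[0,0,0,0],[0,0,0,0],[0,0,0,0],[0,0,0,0],[0,0,0,0],[0,0,0,0],[0,0,0,0],[0,0,0,0]]]' 40 25 >/dev/null; python3 t.py
```

```text
t2.70 yaw -65.09 p [547.9 -94.2  62.6] F [ 0.1 -0.   0.8] Tz -0.004 M [-0.04 -0.01] q6 2.39 gap 84.8
t3.50 yaw -65.12 p [548.2 -94.7  63.1] F [-0.1 -1.1  5.7] Tz -0.204 M [-0.27  0.16] q6 2.39 gap 43.2
```

```bash
python3 -m inch '[[[0,0,0,0],[0,0,0,0],[0,0,0,0]]]' 40 50 >/dev/null; python3 t.py;  python3 -m inch '[[[0,0,0,-2],[0,0,0,-2]]]' >/dev/null; python3 t.py;python3 -m inch '[[[0,0,0,-2],[0,0,0,-2]]]' >/dev/null; python3 t.py
```

```text
t3.80 yaw -65.12 p [548.2 -94.7  63.2] F [-1.6 -2.5  6.7] Tz -0.199 M [-0.22  0.27] q6 2.39 gap 42.6
t4.00 yaw -63.07 p [548.2 -94.6  63.3] F [-1.4 -0.6  7. ] Tz -0.118 M [-0.26  0.23] q6 2.36 gap 42.7
t4.20 yaw -61.06 p [548.2 -94.6  63.2] F [-1.4 -1.2  7.3] Tz -0.130 M [-0.2   0.25] q6 2.32 gap 42.4
```

```bash
python3 -m inch '[[[0,0,0,-2],[0,0,0,-3],[0,0,0,-3]]]' >/dev/null; python3 t.py 0.45 && python3 -m inch '[[[0,0,0,-2],[0,0,0,-3],[0,0,0,-3]]]' >/dev/null; python3 t.py 0.45 && python3 -m inch '[[[0,0,0,-2],[0,0,0,-3],[0,0,0,-3]]]' >/dev/null; python3 t.py 0.45 && python3 -m inch '[[[0,0,0,-2],[0,0,0,-3],[0,0,0,-3]]]' >/dev/null; python3 t.py 0.45 && python3 -m inch '[[[0,0,0,-2],[0,0,0,-3],[0,0,0,-3]]]' >/dev/null; python3 t.py 0.45 && python3 -m inch '[[[0,0,0,-2],[0,0,0,-3],[0,0,0,-3]]]' >/dev/null; python3 t.py
```

```text
t4.50 yaw -58.07 p [548.1 -94.5  63.2] F [-1.4 -1.3  7.8] Tz -0.092 M [-0.27  0.19] q6 2.27 gap 42.1
t4.80 yaw -55.06 p [548.1 -94.5  63.2] F [-1.  -1.6  7.5] Tz 0.048 M [-0.18  0.26] q6 2.22 gap 42.4
t5.10 yaw -52.04 p [548.  -94.4  63.2] F [-1.2 -0.8  6.6] Tz 0.086 M [-0.15  0.24] q6 2.16 gap 42.4
t5.40 yaw -49.03 p [548.  -94.4  63.2] F [-1.  -1.1  6.5] Tz 0.163 M [-0.21  0.31] q6 2.11 gap 42.6
t5.70 yaw -46.03 p [548.  -94.3  63.2] F [-2.5 -0.4  7.6] Tz 0.227 M [-0.25  0.31] q6 2.06 gap 42.4
t6.00 yaw -43.01 p [547.9 -94.3  63.2] F [-2.2 -0.2  8. ] Tz 0.266 M [-0.23  0.31] q6 2.01 gap 42.4
```

```bash
python3 -m inch '[[[0,0,0,-2],[0,0,0,-3],[0,0,0,-3]]]' >/dev/null; python3 t.py 0.45 && python3 -m inch '[[[0,0,0,-2],[0,0,0,-3],[0,0,0,-3]]]' >/dev/null; python3 t.py 0.45 && python3 -m inch '[[[0,0,0,-2],[0,0,0,-3],[0,0,0,-3]]]' >/dev/null; python3 t.py 0.45 && python3 -m inch '[[[0,0,0,-2],[0,0,0,-3],[0,0,0,-3]]]' >/dev/null; python3 t.py 0.45 && python3 -m inch '[[[0,0,0,-2],[0,0,0,-3],[0,0,0,-3]]]' >/dev/null; python3 t.py 0.45 && python3 -m inch '[[[0,0,0,-2],[0,0,0,-3],[0,0,0,-3]]]' >/dev/null; python3 t.py
```

```text
t6.30 yaw -40.08 p [547.8 -94.2  63.2] F [-2.6  0.6  7.7] Tz -0.238 M [0.06 0.37] q6 1.96 gap 42.5
t6.60 yaw -37.08 p [547.8 -94.2  63.2] F [-1.7 -0.4  8.5] Tz -0.195 M [0.01 0.4 ] q6 1.90 gap 42.6
t6.90 yaw -34.07 p [547.7 -94.1  63.2] F [-2.  -0.5  7.1] Tz -0.119 M [-0.04  0.43] q6 1.85 gap 42.7
t7.20 yaw -31.06 p [547.6 -94.1  63.2] F [-2.   0.4  8.6] Tz -0.071 M [-0.03  0.49] q6 1.80 gap 42.4
t7.50 yaw -28.05 p [547.6 -94.   63.2] F [-2.5  0.2  7.8] Tz -0.014 M [-0.03  0.5 ] q6 1.75 gap 42.9
t7.80 yaw -25.04 p [547.6 -94.   63.2] F [-3.2 -0.1  7.7] Tz 0.017 M [0.05 0.43] q6 1.69 gap 42.3
```

```bash
python3 -m inch '[[[0,0,0,-2],[0,0,0,-3],[0,0,0,-3]]]' >/dev/null; python3 t.py 0.45 && python3 -m inch '[[[0,0,0,-2],[0,0,0,-3],[0,0,0,-3]]]' >/dev/null; python3 t.py 0.45 && python3 -m inch '[[[0,0,0,-2],[0,0,0,-3],[0,0,0,-3]]]' >/dev/null; python3 t.py 0.45 && python3 -m inch '[[[0,0,0,-2],[0,0,0,-3],[0,0,0,-3]]]' >/dev/null; python3 t.py 0.45 && python3 -m inch '[[[0,0,0,-2],[0,0,0,-3],[0,0,0,-3]]]' >/dev/null; python3 t.py 0.45 && python3 -m inch '[[[0,0,0,-2],[0,0,0,-3],[0,0,0,-3]]]' >/dev/null; python3 t.py
```

```text
t8.10 yaw -22.02 p [547.5 -94.   63.2] F [-3.8  0.2  9.3] Tz 0.138 M [-0.01  0.49] q6 1.64 gap 42.5
t8.40 yaw -19.02 p [547.4 -93.9  63.2] F [-3.5 -0.1  8.7] Tz 0.145 M [0.07 0.51] q6 1.59 gap 42.5
t8.70 yaw -16.01 p [547.4 -93.9  63.2] F [-4.5  0.   8.6] Tz 0.284 M [-0.02  0.51] q6 1.54 gap 42.5
t9.00 yaw -13.02 p [547.2 -93.9  63.2] F [-3.8  0.6  9.4] Tz 0.162 M [0.09 0.56] q6 1.48 gap 42.3
t9.30 yaw -10.08 p [547.2 -93.9  63.2] F [-3.2  0.6  8.5] Tz -0.300 M [0.15 0.68] q6 1.43 gap 42.6
t9.60 yaw -7.07 p [547.1 -93.9  63.2] F [-3.5  0.8  8.9] Tz -0.237 M [0.12 0.67] q6 1.38 gap 42.4
```

```bash
python3 -m inch '[[[0,0,0,-2],[0,0,0,-3],[0,0,0,-3]]]' >/dev/null; python3 t.py 0.45 && python3 -m inch '[[[0,0,0,-2],[0,0,0,-3],[0,0,0,-3]]]' >/dev/null; python3 t.py 0.45 && python3 -m inch '[[[0,0,0,-2],[0,0,0,-3],[0,0,0,-3]]]' >/dev/null; python3 t.py 0.45 && python3 -m inch '[[[0,0,0,-2],[0,0,0,-3],[0,0,0,-3]]]' >/dev/null; python3 t.py 0.45 && python3 -m inch '[[[0,0,0,-2],[0,0,0,-3],[0,0,0,-3]]]' >/dev/null; python3 t.py 0.45 && python3 -m inch '[[[0,0,0,-2],[0,0,0,-3],[0,0,0,-3]]]' >/dev/null; python3 t.py
```

```text
t9.90 yaw -4.06 p [547.1 -93.9  63.2] F [-4.4  0.3 10. ] Tz -0.170 M [0.12 0.67] q6 1.33 gap 42.6
t10.20 yaw -1.06 p [547.  -93.9  63.2] F [-4.6 -0.6 10. ] Tz -0.099 M [0.1  0.69] q6 1.27 gap 42.7
t10.50 yaw 1.95 p [546.9 -93.8  63.2] F [-5.4  0.2  9.6] Tz -0.048 M [0.14 0.79] q6 1.22 gap 42.5
t10.80 yaw 4.96 p [546.9 -93.8  63.2] F [-4.8  1.3 10.3] Tz 0.066 M [0.11 0.78] q6 1.17 gap 42.7
t11.10 yaw 7.97 p [546.7 -93.8  63.2] F [-5.4  0.2  9.8] Tz 0.127 M [0.16 0.76] q6 1.12 gap 42.8
t11.40 yaw 10.98 p [546.7 -93.8  63.2] F [-5.7  0.2 10.5] Tz 0.202 M [0.14 0.81] q6 1.06 gap 42.1
```

```bash
python3 -m inch '[[[0,0,1,-2],[0,0,1,-3],[0,0,1,-3]]]' >/dev/null; python3 t.py 0.45 && python3 -m inch '[[[0,0,0,-2],[0,0,0,-3],[0,0,0,-3]]]' >/dev/null; python3 t.py 0.4 && python3 -m inch '[[[0,0,0,-2],[0,0,0,-3],[0,0,0,-3]]]' >/dev/null; python3 t.py 0.4 && python3 -m inch '[[[0,0,0,-2],[0,0,0,-3],[0,0,0,-3]]]' >/dev/null; python3 t.py 0.4 && python3 -m inch '[[[0,0,0,-2],[0,0,0,-3],[0,0,0,-3]]]' >/dev/null; python3 t.py 0.4 && python3 -m inch '[[[0,0,0,-2],[0,0,0,-3],[0,0,0,-3]]]' >/dev/null; python3 t.py
```

```text
t11.70 yaw 13.95 p [546.7 -93.8  63.2] F [-8.7  0.5 13.1] Tz 0.180 M [-0.    1.31] q6 1.01 gap 42.7
t12.00 yaw 16.90 p [546.6 -93.9  63.2] F [-8.3  0.6 14.2] Tz -0.178 M [-0.02  1.45] q6 0.96 gap 42.4
t12.30 yaw 19.91 p [546.5 -93.8  63.2] F [-9.  -0.5 12.5] Tz -0.161 M [-0.01  1.49] q6 0.91 gap 42.3
t12.60 yaw 22.91 p [546.4 -93.9  63.2] F [-8.  -0.1 13.2] Tz -0.099 M [-0.02  1.43] q6 0.86 gap 42.4
t12.90 yaw 25.92 p [546.4 -93.9  63.2] F [-8.3 -1.6 13. ] Tz -0.001 M [-0.09  1.54] q6 0.80 gap 42.4
t13.20 yaw 28.93 p [546.3 -93.9  63.2] F [-9.3 -1.3 13. ] Tz -0.007 M [-0.08  1.58] q6 0.75 gap 42.6
```

```bash
python3 -m inch '[[[-0.6,-0.5,-1,-2],[-1.2,-0.5,-2,-3],[-1.2,-0.5,-2,-3]]]' >/dev/null; python3 t.py 0.45 && python3 -m inch '[[[0,0,0,-2],[0,0,0,-3],[0,0,0,-3]]]' >/dev/null; python3 t.py 0.4 && python3 -m inch '[[[0,0,0,-2],[0,0,0,-3],[0,0,0,-3]]]' >/dev/null; python3 t.py 0.4 && python3 -m inch '[[[0,0,0,-2],[0,0,0,-3],[0,0,0,-3]]]' >/dev/null; python3 t.py 0.4 && python3 -m inch '[[[0,0,0,-2],[0,0,0,-3],[0,0,0,-3]]]' >/dev/null; python3 t.py 0.4 && python3 -m inch '[[[0,0,0,-2],[0,0,0,-3],[0,0,0,-3]]]' >/dev/null; python3 t.py
```

```text
t13.50 yaw 31.93 p [546.2 -94.   63.3] F [-2.9 -0.7  6.2] Tz 0.144 M [-0.1   0.34] q6 0.70 gap 42.6
t13.80 yaw 34.93 p [546.1 -94.   63.2] F [-3.7 -1.3  8. ] Tz 0.216 M [-0.14  0.42] q6 0.65 gap 42.4
t14.10 yaw 37.92 p [546.  -94.   63.2] F [-3.2 -2.   7.6] Tz 0.072 M [-0.11  0.53] q6 0.59 gap 42.6
t14.40 yaw 40.88 p [545.9 -94.1  63.2] F [-4.  -2.1  7.3] Tz -0.240 M [-0.14  0.58] q6 0.54 gap 42.6
t14.70 yaw 43.87 p [545.9 -94.1  63.2] F [-3.8 -1.6  7.7] Tz -0.246 M [-0.09  0.58] q6 0.49 gap 42.4
t15.00 yaw 46.84 p [545.8 -94.2  63.2] F [-5.5 -2.2  9.1] Tz -0.356 M [-0.04  0.57] q6 0.44 gap 42.6
```

```bash
python3 -m inch '[[[0,0,0,0],[0,0,0,0]]]' >/dev/null; python3 t.py; python3 -m inch '[[[0,0,0,-1],[0,0,0,-1]]]' >/dev/null; python3 t.py 0.5 && python3 -m inch '[[[0,0,0,-1],[0,0,0,-1]]]' >/dev/null; python3 t.py
```

```text
t15.20 yaw 46.82 p [545.9 -94.2  63.2] F [-4.7 -1.4  8.7] Tz -0.397 M [-0.09  0.58] q6 0.44 gap 42.5
t15.40 yaw 47.83 p [545.8 -94.2  63.2] F [-4.5 -1.2  9.2] Tz -0.432 M [-0.06  0.56] q6 0.42 gap 42.2
t15.60 yaw 48.83 p [545.8 -94.2  63.2] F [-5.4 -2.1  8.1] Tz -0.506 M [-0.06  0.52] q6 0.40 gap 42.3
```

The torque now climbs steadily at about 0.06 N m per degree past a resting place near 38 degrees, so the knob is on the end stop. I'll ease back to that resting place, dwell, then count clicks clockwise.

```bash
python3 -m inch '[[[0,0,0,2],[0,0,0,4],[0,0,0,4]]]' >/dev/null; python3 t.py; python3 -m inch '[[[0,0,0,2],[0,0,0,2]]]' >/dev/null; python3 t.py ; python3 -m inch '[[[0,0,0,2],[0,0,0,2]]]' >/dev/null; python3 t.py;  python3 -m inch '[[[0,0,0,1.5],[0,0,0,1.5]]]' >/dev/null; python3 t.py;python3 -m inch '[[[0,0,0,1],[0,0,0,1]]]' >/dev/null; python3 t.py
```

```text
t15.90 yaw 44.79 p [545.9 -94.1  63.3] F [-4.3 -1.4  7.7] Tz -0.313 M [-0.11  0.57] q6 0.47 gap 42.4
t16.10 yaw 42.81 p [545.9 -94.1  63.2] F [-3.7 -0.2  7.9] Tz -0.298 M [-0.08  0.65] q6 0.51 gap 42.6
t16.30 yaw 40.81 p [546.  -94.1  63.2] F [-3.8 -1.8  8.7] Tz -0.304 M [-0.1   0.55] q6 0.54 gap 42.0
t16.50 yaw 39.33 p [546.  -94.1  63.3] F [-3.7 -1.1  7.9] Tz -0.160 M [-0.08  0.57] q6 0.57 gap 42.6
t16.70 yaw 38.36 p [546.  -94.1  63.3] F [-3.4 -1.8  7.2] Tz -0.043 M [-0.08  0.46] q6 0.59 gap 42.5
```

```bash
python3 -m inch '[[[0,0,0,0],[0,0,0,0],[0,0,0,0],[0,0,0,0]]]' >/dev/null; python3 t.py; python3 -m inch '[[[0,0,0,2],[0,0,0,3],[0,0,0,3]]]' >/dev/null; python3 t.py 0.45 && python3 -m inch '[[[0,0,0,2],[0,0,0,4],[0,0,0,4]]]' >/dev/null; python3 t.py 0.4 && python3 -m inch '[[[0,0,0,2],[0,0,0,4],[0,0,0,4]]]' >/dev/null; python3 t.py 0.4 && python3 -m inch '[[[0,0,0,2],[0,0,0,4],[0,0,0,4]]]' >/dev/null; python3 t.py 0.4 && python3 -m inch '[[[0,0,0,2],[0,0,0,4],[0,0,0,4]]]' >/dev/null; python3 t.py 0.4 && python3 -m inch '[[[0,0,0,2],[0,0,0,4],[0,0,0,4]]]' >/dev/null; python3 t.py
```

```text
t17.10 yaw 38.38 p [546.  -94.1  63.2] F [-4.3 -1.   7.7] Tz -0.029 M [-0.08  0.46] q6 0.59 gap 42.3
t17.40 yaw 35.39 p [546.1 -94.   63.2] F [-2.9 -1.2  7. ] Tz 0.194 M [-0.07  0.39] q6 0.64 gap 42.3
t17.70 yaw 31.36 p [546.2 -94.   63.2] F [-3.5 -1.4  7.6] Tz 0.078 M [-0.11  0.39] q6 0.71 gap 42.7
t18.00 yaw 27.35 p [546.3 -93.9  63.3] F [-2.1 -1.1  8. ] Tz -0.027 M [-0.05  0.37] q6 0.78 gap 42.4
t18.30 yaw 23.34 p [546.3 -93.9  63.2] F [-1.4 -1.7  7. ] Tz -0.106 M [-0.12  0.32] q6 0.85 gap 42.5
t18.60 yaw 19.33 p [546.4 -93.9  63.2] F [-2.3 -0.2  6. ] Tz -0.207 M [-0.01  0.29] q6 0.92 gap 42.6
t18.90 yaw 15.34 p [546.5 -93.8  63.3] F [-1.6 -1.3  7.8] Tz -0.106 M [-0.03  0.19] q6 0.99 gap 42.8
```

Click 1 is at about 15 degrees, which matches the anticlockwise pass.

```bash
python3 -m inch '[[[0,0,0,2],[0,0,0,4],[0,0,0,4]]]' >/dev/null; python3 t.py 0.45 && python3 -m inch '[[[0,0,0,2],[0,0,0,4],[0,0,0,4]]]' >/dev/null; python3 t.py 0.4 && python3 -m inch '[[[0,0,0,2],[0,0,0,4],[0,0,0,4]]]' >/dev/null; python3 t.py 0.4 && python3 -m inch '[[[0,0,0,2],[0,0,0,4],[0,0,0,4]]]' >/dev/null; python3 t.py 0.4 && python3 -m inch '[[[0,0,0,2],[0,0,0,4],[0,0,0,4]]]' >/dev/null; python3 t.py 0.4 && python3 -m inch '[[[0,0,0,2],[0,0,0,4],[0,0,0,4]]]' >/dev/null; python3 t.py 0.4 && python3 -m inch '[[[0,0,0,2],[0,0,0,4],[0,0,0,4]]]' >/dev/null; python3 t.py
```

```text
t19.20 yaw 11.38 p [546.6 -93.8  63.2] F [-2.4 -1.3  6.8] Tz 0.177 M [-0.01  0.15] q6 1.06 gap 42.7
t19.50 yaw 7.37 p [546.7 -93.8  63.2] F [-2.6 -0.9  6. ] Tz 0.092 M [0.01 0.14] q6 1.13 gap 42.7
t19.80 yaw 3.36 p [546.8 -93.8  63.3] F [-1.7 -1.1  6.5] Tz 0.010 M [-0.04  0.09] q6 1.20 gap 42.3
t20.10 yaw -0.65 p [546.9 -93.9  63.3] F [-1.1 -0.7  5.8] Tz -0.085 M [0.04 0.07] q6 1.27 gap 42.6
t20.40 yaw -4.66 p [547.  -93.8  63.3] F [-0.7  0.5  5.3] Tz -0.169 M [-0.02  0.08] q6 1.34 gap 42.4
t20.70 yaw -8.67 p [547.1 -93.8  63.3] F [-1. -1.  5.] Tz -0.288 M [-0.04  0.05] q6 1.41 gap 42.4
t21.00 yaw -12.60 p [547.2 -93.9  63.3] F [ 0.6 -0.2  6. ] Tz 0.007 M [-0.05 -0.12] q6 1.48 gap 42.9
```

```bash
python3 -m inch '[[[0,0,0,2],[0,0,0,4],[0,0,0,4]]]' >/dev/null; python3 t.py 0.45 && python3 -m inch '[[[0,0,0,2],[0,0,0,4],[0,0,0,4]]]' >/dev/null; python3 t.py 0.4 && python3 -m inch '[[[0,0,0,2],[0,0,0,4],[0,0,0,4]]]' >/dev/null; python3 t.py 0.4 && python3 -m inch '[[[0,0,0,2],[0,0,0,4],[0,0,0,4]]]' >/dev/null; python3 t.py 0.4 && python3 -m inch '[[[0,0,0,2],[0,0,0,4],[0,0,0,4]]]' >/dev/null; python3 t.py 0.4 && python3 -m inch '[[[0,0,0,2],[0,0,0,4],[0,0,0,4]]]' >/dev/null; python3 t.py 0.4 && python3 -m inch '[[[0,0,0,2],[0,0,0,4],[0,0,0,4]]]' >/dev/null; python3 t.py
```

```text
t21.30 yaw -16.54 p [547.3 -93.9  63.3] F [0.8 0.1 5.1] Tz 0.236 M [-0.05 -0.33] q6 1.54 gap 42.2
t21.60 yaw -20.53 p [547.4 -94.   63.3] F [ 1.7 -0.6  5.4] Tz 0.080 M [-0.05 -0.51] q6 1.61 gap 42.5
t21.90 yaw -24.51 p [547.5 -94.   63.3] F [ 3.2 -0.1  4.8] Tz 0.034 M [ 0.01 -0.7 ] q6 1.68 gap 42.7
t22.20 yaw -28.51 p [547.5 -94.   63.3] F [4.4 0.3 4.9] Tz -0.088 M [ 0.05 -0.89] q6 1.75 gap 42.5
t22.50 yaw -32.51 p [547.6 -94.1  63.3] F [4.4 0.1 5.1] Tz -0.108 M [ 0.04 -1.07] q6 1.82 gap 42.3
t22.80 yaw -36.52 p [547.7 -94.2  63.3] F [ 5.4 -0.1  4.8] Tz -0.164 M [ 0.03 -1.06] q6 1.89 gap 42.6
t23.10 yaw -40.52 p [547.7 -94.2  63.3] F [ 5.3 -0.4  5.2] Tz -0.178 M [-0.01 -1.09] q6 1.96 gap 42.5
```

```bash
python3 -m inch '[[[-0.5,0,0.5,2],[-1,0,1,4],[-1,0,1,4]]]' >/dev/null; python3 t.py 0.45 && python3 -m inch '[[[0,0,0,2],[0,0,0,4],[0,0,0,4]]]' >/dev/null; python3 t.py 0.4 && python3 -m inch '[[[0,0,0,2],[0,0,0,4],[0,0,0,4]]]' >/dev/null; python3 t.py 0.4 && python3 -m inch '[[[0,0,0,2],[0,0,0,4],[0,0,0,4]]]' >/dev/null; python3 t.py 0.4 && python3 -m inch '[[[0,0,0,2],[0,0,0,4],[0,0,0,4]]]' >/dev/null; python3 t.py 0.4 && python3 -m inch '[[[0,0,0,2],[0,0,0,3],[0,0,0,3]]]' >/dev/null; python3 t.py
```

```text
t23.40 yaw -44.48 p [547.8 -94.3  63.2] F [ 1.6 -2.1  7.1] Tz 0.270 M [-0.38 -0.45] q6 2.03 gap 42.9
t23.70 yaw -48.50 p [547.9 -94.4  63.2] F [ 2.7 -2.1  7.1] Tz 0.212 M [-0.3  -0.49] q6 2.10 gap 42.6
t24.00 yaw -52.51 p [548.  -94.4  63.3] F [ 2.  -2.5  6.5] Tz 0.013 M [-0.37 -0.52] q6 2.17 gap 42.5
t24.30 yaw -56.53 p [548.  -94.5  63.2] F [ 2.6 -2.8  7.3] Tz -0.053 M [-0.37 -0.48] q6 2.24 gap 43.0
t24.60 yaw -60.54 p [548.1 -94.6  63.3] F [ 2.9 -1.4  7. ] Tz -0.104 M [-0.41 -0.56] q6 2.31 gap 41.9
t24.90 yaw -63.53 p [548.1 -94.7  63.3] F [ 3.3 -2.6  6.6] Tz -0.243 M [-0.43 -0.53] q6 2.37 gap 43.0
```

Click 3 passed at about -42 degrees, and the knob is pulling toward click 4. I'll go in small steps until the torque changes sign.

```bash
python3 -m inch '[[[0,0,0,1.5],[0,0,0,1.5]]]' >/dev/null; python3 t.py 0.4 && python3 -m inch '[[[0,0,0,1.5],[0,0,0,1.5]]]' >/dev/null; python3 t.py 0.4 && python3 -m inch '[[[0,0,0,1],[0,0,0,1]]]' >/dev/null; python3 t.py 0.4
```

```text
t25.10 yaw -65.05 p [548.1 -94.7  63.2] F [ 3.1 -2.1  6.4] Tz -0.191 M [-0.45 -0.57] q6 2.39 gap 42.8
t25.30 yaw -66.55 p [548.2 -94.7  63.2] F [ 3.4 -3.3  6.9] Tz -0.246 M [-0.43 -0.59] q6 2.42 gap 42.4
t25.50 yaw -67.51 p [548.2 -94.8  63.3] F [ 2.7 -2.6  6.4] Tz -0.037 M [-0.48 -0.55] q6 2.43 gap 42.5
```

Torque crosses zero at about -67.6 degrees, so the knob is in the fourth click. Letting go.

```bash
python3 -m inch '[[[0,0,0,0],[0,0,0,0],[0,0,0,0],[0,0,0,0],[0,0,0,0],[0,0,0,0],[0,0,0,0],[0,0,0,0]]]' 85 >/dev/null; python3 t.py; python3 -m inch '[[[0,0,0,0],[0,-20,0,0],[0,-50,0,0],[0,-70,0,0],[0,-70,0,0],[0,-70,0,0]]]' 85 >/dev/null; python3 t.py; python3 - <<'E'
from h import *
P=pose(env.get_state());cv2.imwrite("pics/w3.png",env.read_camera('wrist'));np.savez('w3.npz',R=P[0],p=P[1])
t=np.array([.4645,-.0765,.12]);print((P[0].T@(t-P[1]))*1000)
E
```

```text
t26.30 yaw -67.58 p [547.7 -93.8  62.8] F [ 0.5 -0.1 -0.5] Tz -0.040 M [-0.02 -0.03] q6 2.44 gap 84.8
t26.90 yaw -67.59 p [547.8 -93.8 132.8] F [ 0.  -0.9 -1.3] Tz -0.025 M [ 0.01 -0.04] q6 2.44 gap 84.8
[ 70.42639662  12.74557228 -47.81028386]
```

View pics/w3.png

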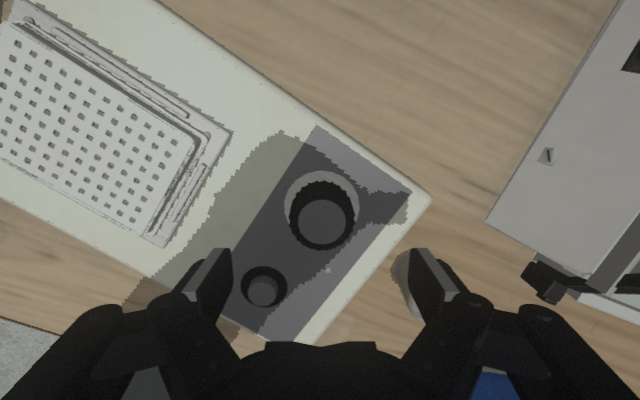

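The knob is released with no residual load, and the scene is undisturbed: plate at the upper left, bottle at about (405,285), button at (264,288). Next I'll shut the fingers and go above the button.

```bash
python3 -m inch '[[[20,0,-13,0],[45,0,-30,0],[71,0,-47,0],[71,0,-47,0],[71,0,-47,0],[71,20,-47,0],[71,35,-47,0],[71,35,-47,0],[71,35,-47,0]]]' 0 20 >/dev/null; python3 t.py; python3 - <<'E'
from h import *
cv2.imwrite("pics/w4.png",env.read_camera('wrist'));cv2.imwrite("pics/s4.png",cv2.resize(env.read_camera('scene')[120:250,250:410],None,fx=4,fy=4))
E
```

```text
t27.85 yaw -67.59 p [464.6 -77.5  97.5] F [-0.2  0.3 -0.4] Tz -0.040 M [0. 0.] q6 2.41 gap 0.0
```

View pics/w4.png

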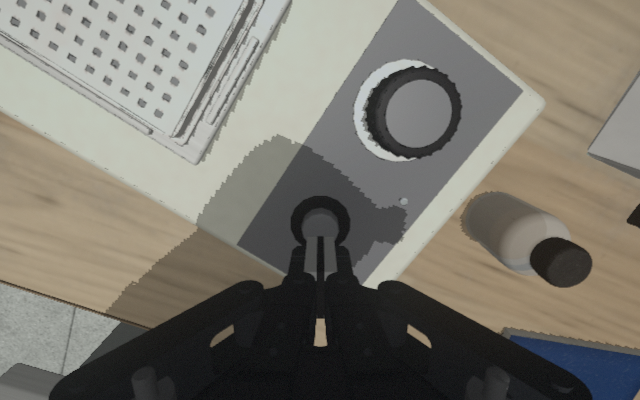

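View pics/s4.png

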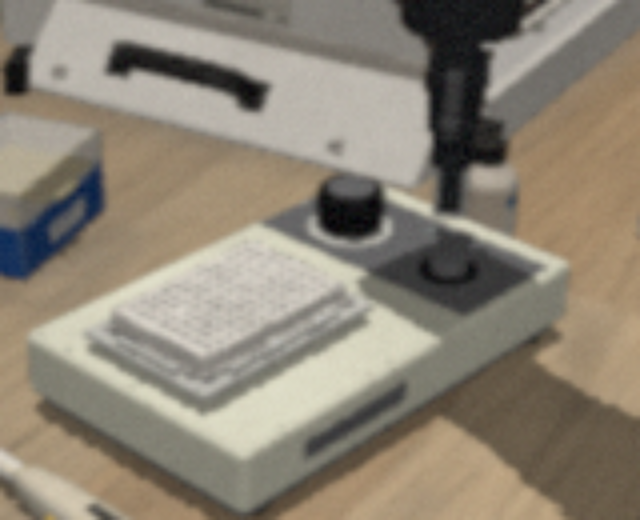

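The shut fingertips sit centred over the button at (320,235) in the wrist view. I'll press down in steps.

```bash
python3 -m inch '[[[0,12,0,0],[0,24,0,0],[0,28,0,0],[0,28,0,0]]]' >/dev/null; python3 t.py; python3 -m inch '[[[0,2,0,0],[0,4,0,0],[0,4,0,0]]]' >/dev/null; python3 t.py; python3 -m inch '[[[0,2,0,0],[0,2,0,0]]]' >/dev/null; python3 t.py;  python3 -m inch '[[[0,1,0,0],[0,1,0,0]]]' >/dev/null; python3 t.py
```

```text
t28.35 yaw -67.59 p [463.6 -77.2  69.1] F [-0.5  0.3 -0.1] Tz 0.013 M [0.03 0.05] q6 2.41 gap -0.1
t28.65 yaw -67.59 p [464.5 -77.5  66.1] F [0.4 0.1 2.7] Tz -0.006 M [0.04 0.07] q6 2.41 gap -0.0
t28.85 yaw -67.59 p [464.5 -77.5  64.1] F [-0.3 -0.3  3.6] Tz 0.016 M [0.04 0.05] q6 2.41 gap -0.1
t29.05 yaw -67.59 p [464.5 -77.6  63. ] F [0.6 0.7 4.1] Tz 0.013 M [0.03 0.03] q6 2.41 gap 0.1
```

```bash
python3 -m inch '[[[0,1,0,0],[0,1,0,0]]]' >/dev/null; python3 t.py; python3 -m inch '[[[0,0.7,0,0],[0,0.7,0,0]]]' >/dev/null; python3 t.py
```

```text
t29.25 yaw -67.59 p [464.5 -77.5  62.1] F [-0.2 -0.8  5.1] Tz 0.013 M [-0.01 -0.  ] q6 2.41 gap 0.1
t29.45 yaw -67.59 p [464.5 -77.5  62. ] F [-2.6  0.6 11.1] Tz -0.024 M [0.09 0.39] q6 2.41 gap 0.0
```

The force jumped from 5 to 11 N with no further travel at z = 62.0 mm, so the button is at the bottom of its travel. Lifting away and checking.

```bash
python3 -m inch '[[[0,0,0,0],[0,-10,0,0],[0,-40,0,0],[0,-80,0,0],[0,-120,0,0],[0,-120,0,0],[0,-120,0,0]]]' >/dev/null; python3 t.py; python3 - <<'E'
from h import *
P=pose(env.get_state());a=env.read_camera('wrist');cv2.imwrite("pics/w5.png",a)
t=env.read_camera('top');b=cv2.imread('pics/top0.png')
# plate/bottle/pipette change check away from arm
d=cv2.absdiff(t,b).max(2)
for n,(x0,x1,y0,y1) in dict(plate=(278,345,158,218),pipette=(232,272,135,232)).items(): print(n,(d[y0:y1,x0:x1]>60).sum())
cv2.imwrite("pics/top5.png",t)
E
```

```text
t30.15 yaw -67.58 p [464.5 -77.5 181.8] F [-0.8 -0.2 -1. ] Tz 0.043 M [0.02 0.01] q6 2.41 gap -0.1
plate 3
pipette 0
```

View pics/w5.png

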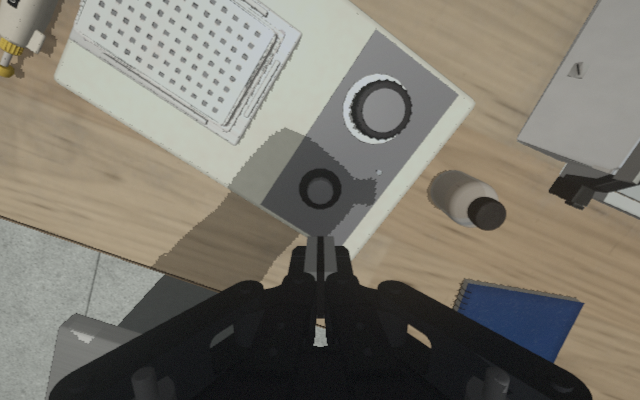

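View pics/top5.png

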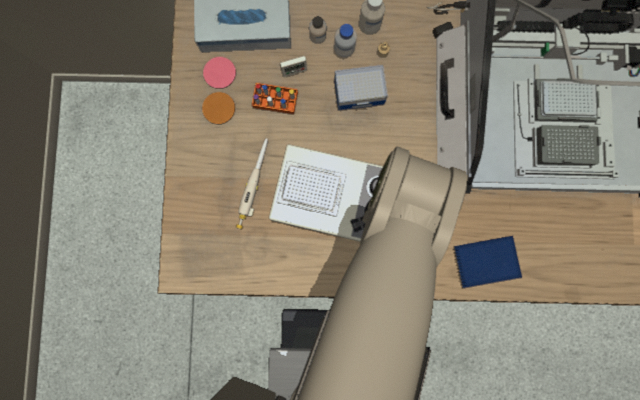

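The wrist view shows the button at (320,188) up again and the knob at (381,110) free. The bottle is still standing at (475,203), the plate and pipette haven't moved, and the arm is clear. Handing in.

```bash
python3 -c "
from workcell import env
print(env.hand_in())"
```

```text
the job is handed in; nothing more can be done
None
```

I turned the knob back to its end stop, moved it four clicks clockwise and let go. I then pressed the start button fully down, let it come up, and handed in at about 30 s of the 72 s allowed. The hand-in gives no verdict, so what follows is from my own readings.

- **End stop:** gripping the knob and turning anticlockwise, I felt the resting places at wrist angles of about -42, -12, 15 and 38 degrees. Past 38 the torque rose steadily to 0.51 N m in all, below the 0.72 N m limit. I eased back to 38, where the torque was near zero, and held it 0.4 s.
- **Four clicks:** turning clockwise, the torque changed sign at about 15, -12.6, -42 and -67.6 degrees. The first three matched the anticlockwise pass. I released at about zero torque, and the gripper read no load afterwards.
- **Start position:** the knob probably started in or near the fourth click, judging by the angle at which I first gripped it.
- **Start button:** it moved down with the force rising to 5 N. It then stopped at 62.0 mm, 6 mm below its rest height, where the force jumped to 11 N. The last wrist picture shows it up again, though I judged that by eye and did not measure its height.
- **Other objects:** the plate and pipette showed essentially no change between the first and last top pictures. The arm hid the bottle in the last top picture. In the wrist view it stands beside the shaker, and I did not measure its position.
- **Disagreement:** the camera estimates of knob and button position differed by a few millimetres between views. While the knob turned, the side and vertical forces on the gripper reached about 9 N and 14 N. One sideways correction went the wrong way, and I reversed it.

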